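Fetch a pivot pin from its tip-out bin and hold it over the housing's bore

TASK

Pull the middle tip-out bin of the three-bin unit all the way open, take out the steel pivot pin that stands in it, and push that bin fully shut again. Then carry the pin over the other stock to the red cast housing with the open bore in its top (not the closed, domed red casting) and finish while holding it there: upright, centred over the bore, its lower end about 15 mm above the rim, still and never touching the housing, so that I can oil the bore before the pin goes in. Keep hold of the pin, leave the other two bins shut, and do not shift the housing or any of the other stock on the bench.

Things in the scene. Friction and masses are not known exactly. Their poses are not given: they have to be found in the camera images.
- bin_middle (a joint): Tilt of the middle of three grey bins, side by side and 150 mm apart, in a grey-green tip-out unit (466 wide, 150 deep, 180 mm high). 0 shut, 0.6 rad fully open at its stop. Hinged along the lower edge of its front: the top swings out and down to the robot. Light (bin 0.6 kg, friction 0.06 N m): its weight keeps it shut near 0 and open near 0.6; 1 to 5 N at the handle move it.
- bin_left (a joint): Tilt of the bin to the left of the middle one (as seen from the robot), 0 = shut, 0.6 = open; alike in all ways. Leave it shut.
- bin_right (a joint): Tilt of the bin to the right of the middle one, 0 = shut, 0.6 = open. Leave it shut.
- bin_hinge (a point): Middle of the middle bin's hinge line, at the lower edge of its front face, 12 mm above the bench. Its frame turns with the bin: shut, x points level into the unit, y left along the hinge, z up; opening tips z out towards the robot. The unit's front edge lies 2 mm in front of the hinge line; the underside of its top plate is 160 mm above it.
- bin_mouth (a point): Middle of the top edge of the middle bin's front face, at z = 152 mm in the frame of bin_hinge; turns with the bin. In that frame the bin is 142 mm wide (136 inside), its front panel runs from x = 0 to 5 mm, its inner floor is at z = 6, its back at x = 112 mm; its cheeks and back are only 80 mm high, so that the pin's upper half stands clear of them.
- bin_handle (a point): Middle of the middle bin's steel pull handle: a level round bar 10 mm thick and 100 mm long over all, parallel to the bin's front and 42 mm (bar centre) in front of it, on two rising stubs at its ends; at x = -42, z = 158 mm in the frame of bin_hinge. It turns with the bin.
- pin_center (a point): Centre (half-way up) of the pivot pin, a bright steel cylinder 28 mm in diameter, 140 mm long, about 0.66 kg; z along its axis to its upper end. It stands on end on the middle bin's floor, hidden by the front panel, within 13 mm of it and 30 mm of the bin's middle. When the bin opens it leans with it and rests on the inside of the front panel, its upper end at the mouth.
- pin_foot (a point): Centre of the lower end face of the pin, 70 mm below its centre; z along its axis towards the upper end.
- bore (a point): Centre of the mouth of the open bore in the top of the red cast housing, level with its bright machined rim, 105 mm above the bench; z up. The bore is 30 mm in diameter in a 68 mm collar; below, the housing widens like a bell to a foot flange of 120 mm diameter. It stands loose, 2.2 kg.
- cover: The other red casting, closed with a dome on top, no bore: foot flange 120 mm, 81 mm high. Origin under its centre. Leave alone.
- fork: Small red fork casting with two eyes, 60 x 60 x 80 mm high. Origin under its centre. Leave alone.
- tall_carton: Tall cardboard carton, 70 x 60 mm (its x, y) and 120 mm high. Origin under its centre. Leave alone.
- low_carton: Low cardboard carton, 110 x 90 mm (its x, y) and 55 mm high. Origin under its centre. Leave alone.
- sleeve_front: Open steel sleeve, 80 mm outside diameter, 75 mm high, standing between the bin unit and the castings. Origin under its centre. Leave alone.
- sleeve_back: A like steel sleeve, farther back. Leave alone.
- oiler: Dark steel oil can, 64 mm diameter, with a spout up to 128 mm high reaching 48 mm along its -x and a handle reaching 52 mm along its +x. Origin under its centre. Leave alone.
- tape: Roll of brown tape lying flat, 100 mm diameter, 48 mm high. Origin under its centre. Leave alone.

How it is judged (in metres and radians):
On the way, in this order (a step that is already met when the one before it is completed fails the run):
1. the middle bin is pulled fully open (value of joint bin_middle above 0.52 rad), for 0.2 s.
2. the pin is gripped and out of the bin (contact force between pin and the fingers above 1 N and distance between pin_foot and bin_hinge above 0.12 m), for 0.2 s.
3. the middle bin is pushed fully shut (value of joint bin_middle below 0.05 rad and distance between pin_foot and bin_hinge above 0.05 m), for 0.2 s.
At the end, for the whole second after the job is handed in: Pin held still, within 0.09 rad of upright, its foot within 8 mm of the bore axis and 5 to 30 mm above the rim, neither pin nor robot touching the housing; bins shut (under 0.05 rad); housing upright and within 15 mm, other stock within 20 mm, of where they were (contact force between pin and the fingers above 1 N and horizontal distance between pin_foot and bore below 0.008 m and z of pin_foot in the frame of bore between 0.005 and 0.03 m and angle between pin_center's own z axis and vertical below 0.09 rad and angle between bore's own z axis and vertical below 0.05 rad and contact force between pin and housing below 0.05 N and contact force between housing and the arm below 0.05 N and contact force between housing and the fingers below 0.05 N and linear speed of pin below 0.02 m/s and value of joint each of bin_middle, bin_left, bin_right below 0.05 rad and distance of bore from where it was at the start of the episode below 0.015 m and distance of each of cover, fork, tall_carton, low_carton, sleeve_front, sleeve_back, oiler, tape from where it was at the start of the episode below 0.02 m); the arm keeps its last pose, push and grip.
It fails at once if the pin touches the housing (contact force between pin and housing above 0.5 N).
It fails at once if the housing is shifted (over 15 mm) (distance of bore from where it was at the start of the episode above 0.015 m).
It fails at once if another bin is pulled open (over 0.15 rad) (value of joint any of bin_left, bin_right above 0.15 rad).
It fails at once if other stock on the bench is shifted (over 20 mm) (distance of any of cover, fork, tall_carton, low_carton, sleeve_front, sleeve_back, oiler, tape from where it was at the start of the episode above 0.02 m).
It also fails if it takes over 61 s, if anything falls off the work surface, if the arm or the gripper's body presses on something with over 40 N, if the wrist force passes 120 N, or if a joint passes its speed limit or range.

ROBOT

A 6-joint arm with a two-finger parallel gripper is mounted at the origin on the work surface. World frame = base frame: x ahead of the robot, y to its left, z up, the work surface at z = 0. Lengths are in m, angles in degrees, forces in N, time in s.
With the tool pointing down it reaches from about 0.4 to 0.825 m from the base axis. Payload 7 kg.
Tool frame: the origin (TCP) lies midway between the tips of the shut fingers; the grasp point (between the pads) lies r.pinch_z behind it (r.pinch_z is the distance from the TCP to the grasp point, in m); z points along the fingers, y is the line along which they close (so a half turn about z gives the same grasp; the last joint's range is limited). The gripper opens to 88 mm and grips with 3 to 60 N. Pads are 19 mm wide; open, the fingers measure 130 mm over their backs; the gripper's body (78 mm by 193 mm) begins 47 mm behind the grasp point.
Start: joints at [-55.227, 20.546, 0.682, 0, -70.136, -16.507], TCP at [0.212, -0.641, 0.201] pointing down, gripper open.
Joint ranges: [-176.03, 176.03], [-82.01, 121.73], [-58.28, 71.71], [-173.87, 95.51], [-174.79, -0.11], [-173.66, 173.66]. Speed limits (degrees/s): [136.94, 136.94, 172.46, 180, 180, 180].

INTERFACE

Orientations are given as [roll, pitch, yaw] about the fixed x, y, z axes, in that order (R = Rz(yaw) Ry(pitch) Rx(roll)).
In Python, from plant import r, optics, job gives the robot as it stands.
- The arm moves only by the shell command python3 -m crank 'ROWS' [FORCE]. ROWS is JSON, a list of rows, each an object with "xyz": the shift along the tool's x, y, z in units of 30 mm (1.0 is 30 mm), a list of three; "delta_rot": the turn, a rotation vector about the tool's x, y, z in degrees, a list of three; "claw": the closure, from 0 (fully open) to 1 (shut). A call has 1 to 20 rows; each row is the pose to reach, as a shift and turn from the pose commanded when the call began, along the tool's axes at that moment; what a row does not reach only later rows make up. A row lasts 1/8 s, in which the tool goes at most 62.5 mm and 10.7 degrees, less where a joint would pass 70% of its speed; a pose out of reach is approached as far as the arm can. A call with a gripper value outside its range is refused whole. The fingers move at their own pace and stop on an object; FORCE is the grip in N (left out, the last holds). Time passes only in rows, so rows that repeat a pose let the fingers close. It gives the time, the measured TCP pose, the force, the opening and the grip force at its end, in the units of the state.
- r.get_state(): the state, without advancing time (a new reading comes with each control period).
- optics.capture(name): name is "scene" or "top" or "wrist"; returns a dict with "img" (384x512x3 uint8, blue, green, red), "fovy" (degrees; the focal length in pixels is half the picture's height over the tangent of half this angle, whatever the lens; pixels are square), "cx", "cy" (the principal point, pixels), "eye" and "rotation" of the camera in the world; the wrist camera has in their place "hand_eye" (4x4, takes a point from camera to tool coordinates, whose origin is the TCP and whose axes are the flange's). Camera axes: x right, y up, looking along -z (the intrinsics and any distortion apply to the point x, -y, -z); pixel columns grow to the right and rows downward; lengths in m; the calibration is good to about 2 mm. A picture is of the moment at which its call begins: read the wrist's pose just before it. There is no depth.
- job.close_job(): hands the job in; it is judged then, once.
The state is a dict: "time_s": time; "joints": joint angles; "qd": joint speeds; "joint_torque": joint torques, N m; "tcp_pos": TCP position; "eef_rot": TCP orientation; "contact_force": force on the tool from outside, world axes, zero at the start; "moment": the same for the moment, N m; "gripper_width": finger opening in m; "gripper_force": force on a finger pad.
Only numpy, scipy, OpenCV 4.12 (cv2) and the standard library are available. Lean on these libraries where they do the work, as an engineer would, in place of code of your own. Each camera call takes 0.05 s, during which the arm holds its last target. There are 200 camera calls.

## Working session

There is one attempt and no reset: what is moved stays moved. The work goes in short steps, Python scripts to look and compute and a shell command to move; the robot and the scene stay as the last step left them, time stands still between calls to the robot, and variables do not carry over. Pictures are saved under pics/ and viewed, at most 14 in all, crops included, and the job is handed in when it is done.

```bash
mkdir -p pics
cat > a.py <<'E'
from plant import r, optics
import cv2,numpy as np,pickle
d={}
s=r.get_state()
for n in ["scene","top","wrist"]:
    c=optics.capture(n); d[n]=c; cv2.imwrite(f"pics/{n}0.png",c["img"])
    print(n,{k:(np.round(v,4).tolist() if k!="img" else 0) for k,v in c.items()})
print(s,r.pinch_z)
pickle.dump(d,open("c0.pkl","wb"))
cv2.imwrite("pics/both.png",np.vstack([d["scene"]["img"],d["top"]["img"]])[:,:])
E
python3 a.py; ls
```

```text
scene {'img': 0, 'fovy': 51.1023, 'cx': 257.1749, 'cy': 195.2313, 'eye': [1.0046, -0.4694, 1.1719], 'rotation': [29.9101, 0.0845, 45.7372]}
top {'img': 0, 'fovy': 55.3586, 'cx': 254.8765, 'cy': 192.6243, 'eye': [0.4139, -0.0538, 1.1573], 'rotation': [10.0883, -0.0065, -90.2755]}
wrist {'img': 0, 'fovy': 62.8843, 'cx': 256.8026, 'cy': 194.0408, 'hand_eye': [[-0.0004, 0.9642, 0.265, 0.0706], [1.0, 0.0007, -0.0011, -0.0008], [-0.0013, 0.265, -0.9642, -0.1841], [0.0, 0.0, 0.0, 1.0]]}
{'time_s': 0.0, 'joints': array([-5.52282151e+01,  2.05919846e+01,  6.33644252e-01, -2.01087660e-02,
       -7.01369454e+01, -1.65068016e+01]), 'qd': array([-0.06800435,  0.08874747,  0.04711332, -0.08004576,  0.01718631,
       -0.02396564]), 'joint_torque': array([-3.17897517e-03, -5.82707369e+01,  2.93047482e+01,  6.99747518e+00,
        6.70576832e-03, -1.83539669e-04]), 'tcp_pos': array([ 0.21135072, -0.64048903,  0.20041559]), 'eef_rot': array([ 1.79903270e+02, -8.95169707e-03, -1.61741857e+02]), 'contact_force': array([0.0471831 , 0.93454256, 0.40738265]), 'moment': array([ 0.04458534, -0.01283836, -0.05639321]), 'gripper_force': 0.0, 'gripper_width': 0.08778408038201917} 0.0188
a.py
c0.pkl
pics
```

View pics/scene0.png

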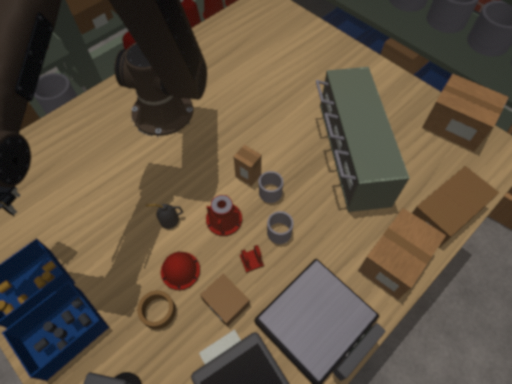

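View pics/top0.png

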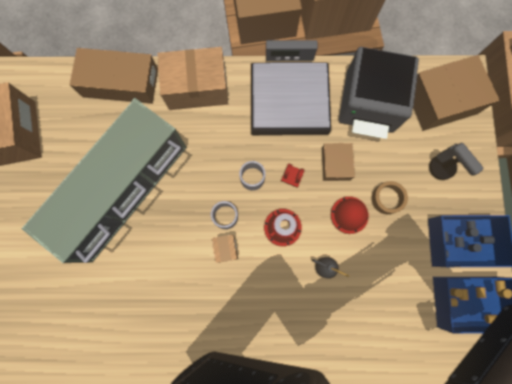

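The scene view shows the unit at upper right, around (365,135), with the bored housing at (224,212) and the domed cover at (181,270). In the top view the unit's top runs from (137,100) to (68,262) with its handles on the lower right. The housing is at (285,226), the cover at (350,214), the sleeves at (252,176) and (225,214), the tall carton at (225,248) and the oiler at (327,267).

```bash
cat > h.py <<'E'
import cv2,numpy as np,pickle
from scipy.spatial.transform import Rotation as R
def cam(c,state=None):
    f=192/np.tan(np.radians(c["fovy"]/2))
    if "eye" in c: return f,np.array(c["eye"]),R.from_euler("xyz",c["rotation"],degrees=True).as_matrix(),c["cx"],c["cy"]
    H=np.array(c["hand_eye"]); Rt=R.from_euler("xyz",state["eef_rot"],degrees=True).as_matrix()
    return f,state["tcp_pos"]+Rt@H[:3,3],Rt@H[:3,:3],c["cx"],c["cy"]
def ray(c,px,state=None):
    f,e,M,cx,cy=cam(c,state); px=np.atleast_2d(px).astype(float)
    d=np.c_[(px[:,0]-cx)/f,-(px[:,1]-cy)/f,-np.ones(len(px))]@M.T
    return e,d
def onz(c,px,z,state=None):
    e,d=ray(c,px,state); return e+d*((z-e[2])/d[:,2])[:,None]
def proj(c,P,state=None):
    f,e,M,cx,cy=cam(c,state); q=(np.atleast_2d(P)-e)@M
    return np.c_[cx+f*q[:,0]/-q[:,2],cy-f*q[:,1]/-q[:,2]]
E
cat > b.py <<'E'
from h import *
d=pickle.load(open("c0.pkl","rb"))
for n,roi in [("top",(0,80,200,280)),("scene",(300,50,420,220))]:
    c=d[n]; im=c["img"]; hsv=cv2.cvtColor(im,cv2.COLOR_BGR2HSV)
    x0,y0,x1,y1=roi
    m=np.zeros(im.shape[:2],np.uint8)
    m[y0:y1,x0:x1]=(cv2.inRange(hsv,(40,20,70),(90,120,255)))[y0:y1,x0:x1]
    m=cv2.morphologyEx(m,cv2.MORPH_OPEN,np.ones((5,5)))
    k=max(cv2.findContours(m,0,2)[0],key=cv2.contourArea)[:,0]
    print(n,"val",hsv[(130 if n=="scene" else 180),(355 if n=="scene" else 100)],len(k))
    P=onz(c,k,.18); (ce,wh,a)=cv2.minAreaRect((P[:,:2]*1000).astype(np.float32)); print(ce,wh,a); print(cv2.boxPoints((ce,wh,a)))
    red=cv2.inRange(hsv,(0,150,60),(8,255,255))|cv2.inRange(hsv,(172,150,60),(180,255,255))
    if n=="top": red[:150]=0; red[:,:200]=0
    else: red[:180]=0
    for k in cv2.findContours(red,0,2)[0]:
        if cv2.contourArea(k)<60: continue
        b=np.zeros_like(red); cv2.drawContours(b,[k],-1,255,-1)
        h=b&~red&cv2.inRange(hsv,(0,0,90),(180,110,255))
        print("red",cv2.boundingRect(k),cv2.contourArea(k),onz(c,cv2.minEnclosingCircle(k)[0],.02)[0].round(3))
        hk=cv2.findContours(h,0,2)[0]
        if hk:
            hk=max(hk,key=cv2.contourArea)
            if cv2.contourArea(hk)>30: e=cv2.fitEllipse(hk); print("  bore",e,onz(c,e[0],.105)[0].round(4))
im=np.hstack([cv2.resize(d["top"]["img"][90:270,15:195],(540,540),interpolation=2)])
cv2.imwrite("pics/unit_top.png",im)
E
python3 b.py
```

```text
top val [ 47  33 146] 127
(630.305419921875, 364.0523681640625) (153.98023986816406, 460.75238037109375) 52.605403900146484
[[400.52185 442.79352]
 [766.57666 162.97821]
 [860.089   285.31122]
 [494.03418 565.1265 ]]
red (265, 209, 35, 37) 394.5 [ 0.507 -0.14   0.02 ]
red (331, 197, 37, 36) 961.5 [ 0.544 -0.348  0.02 ]
red (282, 165, 22, 22) 254.5 [ 0.671 -0.175  0.02 ]
scene val [45 37 97] 156
(635.5589599609375, 362.29962158203125) (145.2974090576172, 457.5826416015625) 52.51008605957031
[[409.80652 443.90314]
 [772.88025 165.40837]
 [861.3114  280.6961 ]
 [498.23767 559.19086]]
red (161, 252, 39, 38) 1108.5 [ 0.552 -0.354  0.02 ]
red (240, 246, 23, 26) 342.0 [ 0.675 -0.175  0.02 ]
red (206, 205, 36, 30) 684.5 [ 0.51  -0.144  0.02 ]
```

View pics/unit_top.png

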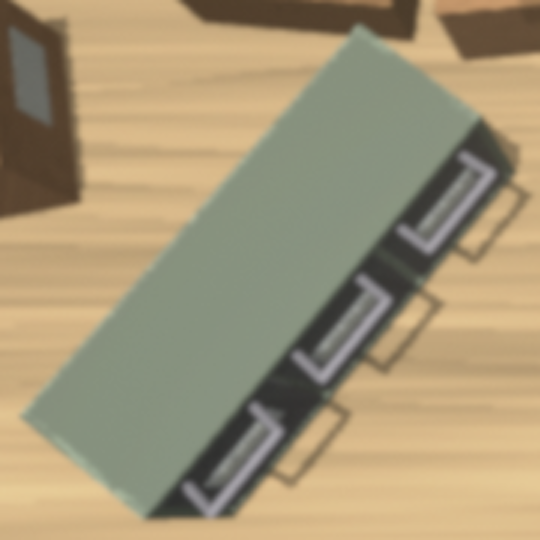

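In the crop the middle handle is the bright U with its bar from (322,380) to (388,298), and the brown outlines are shadows on the bench. Next I'll fix the bin frame and the approach pose.

```bash
cat >> h.py <<'E'
PH=np.radians(52.55); HP=np.array([.5887,.3050,.012])   # hinge yaw (x axis), point
def binpose(th,x,z,y=0,tt=None):
    "TCP world pose for bin-frame point at tilt th; tool x=-n, tool z down along the bin's z (tilt tt)"
    Rz=R.from_euler("z",PH); B=Rz*R.from_euler("y",-th); T=Rz*R.from_euler("y",-(th if tt is None else tt))
    p=HP+B.apply([x,y,z]); M=(T*R.from_matrix(np.array([[-1,0,0],[0,1,0],[0,0,-1.]]).T)).as_matrix()
    return p,M
def cmd(p,M,s=None):
    if s is None:
        from plant import r; s=r.get_state()
    A=R.from_euler("xyz",s["eef_rot"],degrees=True).as_matrix()
    print("xyz",(A.T@(np.asarray(p)-s["tcp_pos"])/.03).round(3).tolist(),"rot",np.degrees(R.from_matrix(A.T@M).as_rotvec()).round(2).tolist(),"t",s["time_s"])
E
python3 - <<'E'
from h import *
d=pickle.load(open("c0.pkl","rb"))
print(onz(d["top"],[[122.3,216.7],[144.3,189.3],[133.3,203]],.17), HP+np.array([-.042*np.cos(PH),-.042*np.sin(PH),.158]))
p,M=binpose(0,-.02,.27); print(p); cmd(p,M)
# openings
P=binpose(0,-.02,.14)
E
```

```text
[[0.52505526 0.30458078 0.17      ]
 [0.60027338 0.24863988 0.17      ]
 [0.56241501 0.27679575 0.17      ]] [0.56316111 0.27165686 0.17      ]
[0.57653862 0.28912231 0.282     ]
xyz [-21.268, 25.621, -2.681] rot [0.07, 0.02, -34.29] t 0.15
```

```bash
python3 -m crank '[{"xyz":[-2,2,-2.7],"delta_rot":[0,0,0],"claw":1},{"xyz":[-21.3,25.6,-2.7],"delta_rot":[0,0,-34.3],"claw":1},{"xyz":[-21.3,25.6,-2.7],"delta_rot":[0,0,-34.3],"claw":1},{"xyz":[-21.3,25.6,-2.7],"delta_rot":[0,0,-34.3],"claw":1},{"xyz":[-21.3,25.6,-2.7],"delta_rot":[0,0,-34.3],"claw":1},{"xyz":[-21.3,25.6,-2.7],"delta_rot":[0,0,-34.3],"claw":1},{"xyz":[-21.3,25.6,-2.7],"delta_rot":[0,0,-34.3],"claw":1},{"xyz":[-21.3,25.6,-2.7],"delta_rot":[0,0,-34.3],"claw":1},{"xyz":[-21.3,25.6,-2.7],"delta_rot":[0,0,-34.3],"claw":1},{"xyz":[-21.3,25.6,-2.7],"delta_rot":[0,0,-34.3],"claw":1},{"xyz":[-21.3,25.6,-2.7],"delta_rot":[0,0,-34.3],"claw":1},{"xyz":[-21.3,25.6,-2.7],"delta_rot":[0,0,-34.3],"claw":1},{"xyz":[-21.3,25.6,-2.7],"delta_rot":[0,0,-34.3],"claw":1},{"xyz":[-21.3,25.6,-2.7],"delta_rot":[0,0,-34.3],"claw":1},{"xyz":[-21.3,25.6,-2.7],"delta_rot":[0,0,-34.3],"claw":1},{"xyz":[-21.3,25.6,-2.7],"delta_rot":[0,0,-34.3],"claw":1},{"xyz":[-21.3,25.6,-2.7],"delta_rot":[0,0,-34.3],"claw":1},{"xyz":[-21.3,25.6,-2.7],"delta_rot":[0,0,-34.3],"claw":1},{"xyz":[-21.3,25.6,-2.7],"delta_rot":[0,0,-34.3],"claw":1},{"xyz":[-21.3,25.6,-2.7],"delta_rot":[0,0,-34.3],"claw":1}]'
python3 - <<'E'
from h import *
from plant import r,optics
p,M=binpose(0,-.02,.27); cmd(p,M)
s=r.get_state(); c=optics.capture("wrist"); pickle.dump((s,c),open("c1.pkl","wb"))
cv2.imwrite("pics/w1.png",cv2.resize(c["img"],(768,576)))
ends=[HP+R.from_euler("z",PH).apply([-.042,y,.158]) for y in (-.05,.05)]; print(proj(c,ends,s)*1.5)
E
```

```text
time_s: 2.65
tcp_pos: [0.5774, 0.2875, 0.2831]
eef_rot: [-180.0, 0.0, -127.5]
contact_force: [0.7, -0.7, -0.1]
gripper_width: 0.0006
gripper_force: 0.0
xyz [-0.024, 0.057, 0.035] rot [-0.01, 0.05, -0.04] t 2.65
[[310.41199665 242.58627163]
 [467.60225072 242.38284628]]
```

View pics/w1.png

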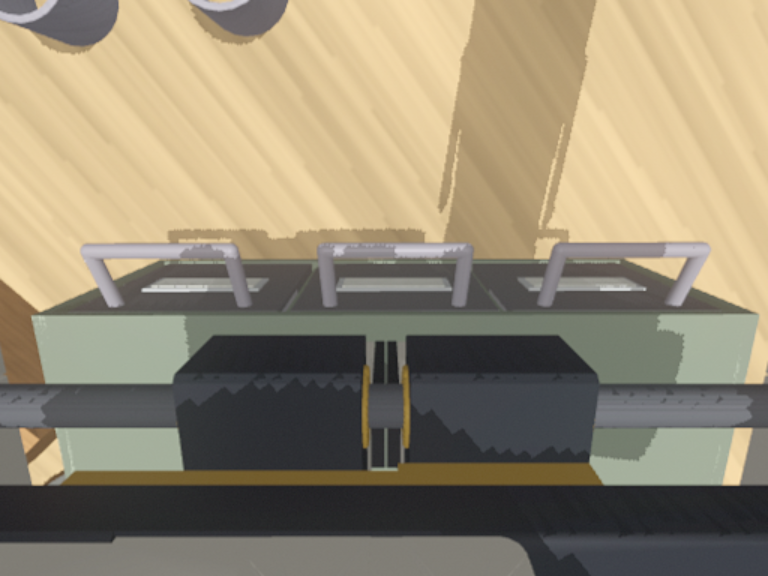

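The picture shows the middle bar from (319,249) to (472,249) in the enlarged image. That is about 4 mm further into the unit and 4.5 mm left of the prediction, so I'm correcting the hinge.

```bash
sed -i 's/HP=np.array(\[.5887,.3050,.012\])/HP=np.array([.5875,.3109,.012])/' h.py
python3 - <<'E'
from h import *
s,c=pickle.load(open("c1.pkl","rb"))
print(onz(c,[[395.5/1.5,249/1.5]],.17,s)-[-.042*np.cos(PH),-.042*np.sin(PH),.158], HP)
cmd(*binpose(0,-.02,.20)); cmd(*binpose(0,-.02,.138))
p0,M0=binpose(0,-.02,.138)
for th in np.r_[0,np.linspace(.05,.58,11)]:
    p,M=binpose(th,-.030,.138)
    print((M0.T@(p-p0)/.03).round(3),np.degrees(R.from_matrix(M0.T@M).as_rotvec()).round(2))
E
```

```text
[[0.5879677  0.31085437 0.012     ]] [0.5875 0.3109 0.012 ]
xyz [-0.151, 0.209, 2.37] rot [-0.01, 0.05, -0.04] t 2.7
xyz [-0.149, 0.209, 4.437] rot [-0.01, 0.05, -0.04] t 2.7
[ 0.333 -0.     0.   ] [0. 0. 0.]
[0.562 0.    0.056] [-0.   -2.86  0.  ]
[0.801 0.    0.127] [ 0.  -5.9  0. ]
[ 1.036 -0.     0.211] [ 0.   -8.94  0.  ]
[ 1.266 -0.     0.308] [  0.   -11.97   0.  ]
[ 1.491 -0.     0.416] [  0.   -15.01   0.  ]
[ 1.709 -0.     0.536] [  0.   -18.05   0.  ]
[1.921 0.    0.668] [  0.   -21.08   0.  ]
[ 2.126 -0.     0.81 ] [  0.   -24.12   0.  ]
[2.323 0.    0.964] [  0.   -27.16   0.  ]
[2.511 0.    1.127] [  0.   -30.19   0.  ]
[ 2.691 -0.     1.3  ] [ -0.   -33.23   0.  ]
```

```bash
python3 -m crank '[{"xyz":[-0.15,0.21,1.5],"delta_rot":[0,0,0],"claw":1},{"xyz":[-0.15,0.21,2.4],"delta_rot":[0,0,0],"claw":1},{"xyz":[-0.15,0.21,3.4],"delta_rot":[0,0,0],"claw":1},{"xyz":[-0.15,0.21,4.44],"delta_rot":[0,0,0],"claw":1},{"xyz":[-0.15,0.21,4.44],"delta_rot":[0,0,0],"claw":1},{"xyz":[-0.15,0.21,4.44],"delta_rot":[0,0,0],"claw":1}]' && python3 -m crank '[{"xyz":[0.33,0,0],"delta_rot":[0,0,0],"claw":1},{"xyz":[0.56,0,0.06],"delta_rot":[0,-2.9,0],"claw":1},{"xyz":[0.8,0,0.13],"delta_rot":[0,-5.9,0],"claw":1},{"xyz":[1.04,0,0.21],"delta_rot":[0,-8.9,0],"claw":1},{"xyz":[1.27,0,0.31],"delta_rot":[0,-12,0],"claw":1},{"xyz":[1.49,0,0.42],"delta_rot":[0,-15,0],"claw":1},{"xyz":[1.71,0,0.54],"delta_rot":[0,-18,0],"claw":1},{"xyz":[1.92,0,0.67],"delta_rot":[0,-21.1,0],"claw":1},{"xyz":[2.13,0,0.81],"delta_rot":[0,-24.1,0],"claw":1},{"xyz":[2.32,0,0.96],"delta_rot":[0,-27.2,0],"claw":1},{"xyz":[2.51,0,1.13],"delta_rot":[0,-30.2,0],"claw":1},{"xyz":[2.69,0,1.3],"delta_rot":[0,-33.2,0],"claw":1},{"xyz":[2.69,0,1.3],"delta_rot":[0,-33.2,0],"claw":1},{"xyz":[2.69,0,1.3],"delta_rot":[0,-33.2,0],"claw":1},{"xyz":[2.69,0,1.3],"delta_rot":[0,-33.2,0],"claw":1}]'
cat > look.py <<'E'
import sys
from h import *
from plant import r,optics
n=sys.argv[1]; s=r.get_state(); c=optics.capture("wrist"); pickle.dump((s,c),open(n+".pkl","wb"))
cv2.imwrite(f"pics/{n}.png",cv2.resize(c["img"],(768,576)))
E
python3 look.py w2; python3 -c "
from h import *
for x,z in((-.027,.20),(-.01,.25),(.0,.23)): cmd(*binpose(.6,x,z))"
```

```text
time_s: 3.45
tcp_pos: [0.5761, 0.2961, 0.1509]
eef_rot: [-179.9, 0.1, -127.4]
contact_force: [0.2, 0.6, 0.5]
gripper_width: 0.0001
gripper_force: 0.0
time_s: 5.32
tcp_pos: [0.5266, 0.2324, 0.1109]
eef_rot: [-180.0, 33.2, -127.4]
contact_force: [-0.1, -0.0, -0.4]
gripper_width: 0.0005
gripper_force: 0.0
xyz [0.063, -0.023, -2.08] rot [0.01, -1.15, 0.06] t 5.375
xyz [-0.47, -0.023, -3.758] rot [0.01, -1.15, 0.06] t 5.375
xyz [-0.817, -0.024, -3.098] rot [0.01, -1.15, 0.06] t 5.375
```

View pics/w2.png

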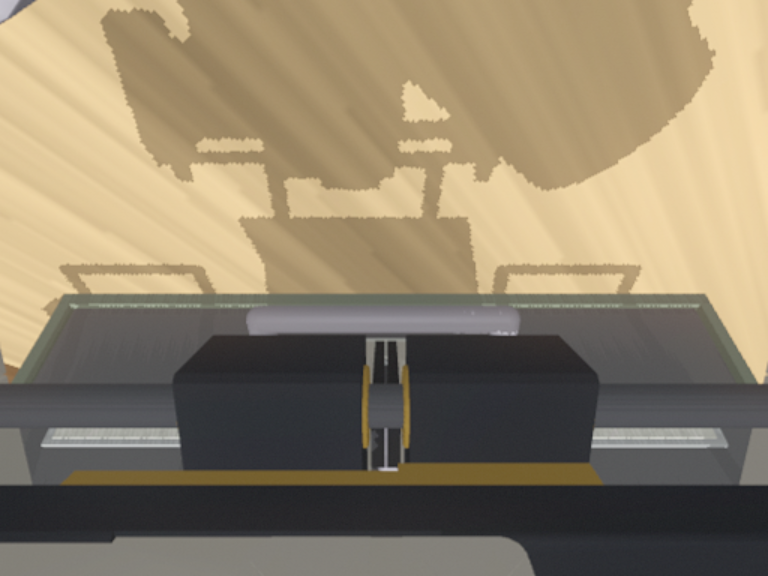

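The bin follows: the bar now runs from (248,320) to (518,320) with the panel tilted. I'll withdraw and look for the pin.

Run:
```python
from h import *
s,c=pickle.load(open("w2.pkl","rb"))
for x,z in((.05,.30),(.08,.28),(.05,.26)):
    p,M=binpose(.6,x,z); s2=dict(s,tcp_pos=p,eef_rot=R.from_matrix(M).as_euler("xyz",degrees=True))
    q=[binpose(.6,.019,.146,y)[0] for y in(-.03,0,.03)]
    print(x,z,p.round(3),proj(c,q,s2).round(0).tolist()); cmd(p,M)
```

```text
0.05 0.3 [0.51  0.209 0.288] [[230.0, 146.0], [258.0, 146.0], [286.0, 146.0]]
xyz [-2.436, -0.025, -5.465] rot [0.01, -1.15, 0.06] t 5.375
0.08 0.28 [0.532 0.238 0.288] [[227.0, 118.0], [258.0, 118.0], [288.0, 118.0]]
xyz [-3.45, -0.026, -4.818] rot [0.01, -1.15, 0.06] t 5.375
0.05 0.26 [0.523 0.227 0.255] [[226.0, 151.0], [258.0, 151.0], [289.0, 151.0]]
xyz [-2.463, -0.025, -4.132] rot [0.01, -1.15, 0.06] t 5.375
```

```bash
python3 -m crank '[{"xyz":[0,0,-1],"delta_rot":[0,-1,0],"claw":1},{"xyz":[0,0,-2.2],"delta_rot":[0,-1.1,0],"claw":1},{"xyz":[-0.4,0,-3.8],"delta_rot":[0,-1.1,0],"claw":0},{"xyz":[-2.44,0,-5.4],"delta_rot":[0,-1.1,0],"claw":0},{"xyz":[-2.44,0,-5.4],"delta_rot":[0,-1.1,0],"claw":0},{"xyz":[-2.44,0,-5.4],"delta_rot":[0,-1.1,0],"claw":0},{"xyz":[-2.44,0,-5.4],"delta_rot":[0,-1.1,0],"claw":0}]' && python3 look.py w3
python3 -c "
from h import *
s,c=pickle.load(open('w3.pkl','rb'))
q=[binpose(.6,0,.152,y)[0] for y in(-.071,.071)]+[binpose(.6,-.042,.158,y)[0] for y in(-.05,.05)]
print(proj(c,q,s)*1.5)"
```

```text
time_s: 6.25
tcp_pos: [0.5087, 0.21, 0.2838]
eef_rot: [179.9, 34.2, -127.5]
contact_force: [-0.2, -0.3, -0.9]
gripper_width: 0.0451
gripper_force: 0.0
[[280.78105795 197.15785882]
 [487.86484004 196.78924999]
 [307.30317807 131.99433533]
 [461.13899401 131.76512621]]
```

View pics/w3.png

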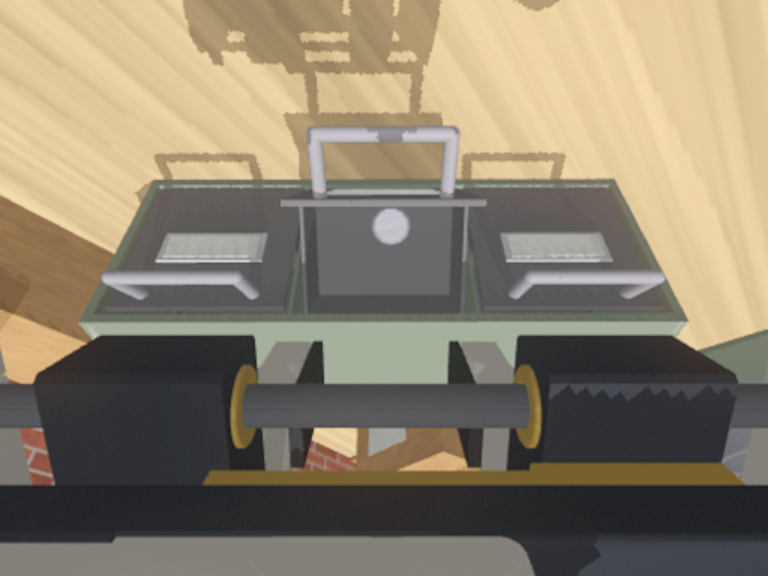

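The bin is fully open, with handle and mouth on prediction, and the pin's upper face is at (391,227) in the enlarged view.

Run:
```python
from h import *
s,c=pickle.load(open('w3.pkl','rb'))
m=cv2.inRange(c["img"],(125,)*3,(255,)*3); m[:138]=0; m[166:]=0; m[:,:235]=0; m[:,285:]=0
k=max(cv2.findContours(m,0,2)[0],key=cv2.contourArea); ce,rad=cv2.minEnclosingCircle(k); print(ce,rad)
e,d=ray(c,[ce],s); B=R.from_euler("z",PH)*R.from_euler("y",-.6)
eb=B.inv().apply(e-HP); db=B.inv().apply(d)[0]; q=eb+db*(.146-eb[2])/db[2]; print("pin top in bin",q)
for z in (.20,.16,.108): cmd(*binpose(.6,.020,z,q[1]))
```

```text
(260.2256774902344, 150.10177612304688) 12.832200050354004
pin top in bin [0.02005951 0.00419683 0.146     ]
xyz [0.91, 0.101, 3.223] rot [0.08, -0.23, -0.03] t 6.3
xyz [0.905, 0.099, 4.556] rot [0.08, -0.23, -0.03] t 6.3
xyz [0.898, 0.096, 6.289] rot [0.08, -0.23, -0.03] t 6.3
```

```bash
python3 -m crank '[{"xyz":[0.88,0.1,1.5],"delta_rot":[0,0,0],"claw":0},{"xyz":[0.88,0.1,3.2],"delta_rot":[0,-0.2,0],"claw":0},{"xyz":[0.88,0.1,3.2],"delta_rot":[0,-0.2,0],"claw":0},{"xyz":[0.88,0.1,4.2],"delta_rot":[0,-0.2,0],"claw":0},{"xyz":[0.88,0.1,5.2],"delta_rot":[0,-0.2,0],"claw":0},{"xyz":[0.88,0.1,6.25],"delta_rot":[0,-0.2,0],"claw":0},{"xyz":[0.88,0.1,6.25],"delta_rot":[0,-0.2,0],"claw":0},{"xyz":[0.88,0.1,6.25],"delta_rot":[0,-0.2,0],"claw":0.5},{"xyz":[0.88,0.1,6.25],"delta_rot":[0,-0.2,0],"claw":1},{"xyz":[0.88,0.1,6.25],"delta_rot":[0,-0.2,0],"claw":1},{"xyz":[0.88,0.1,6.25],"delta_rot":[0,-0.2,0],"claw":1},{"xyz":[0.88,0.1,6.25],"delta_rot":[0,-0.2,0],"claw":1},{"xyz":[0.88,0.1,6.25],"delta_rot":[0,-0.2,0],"claw":1},{"xyz":[0.88,0.1,6.25],"delta_rot":[0,-0.2,0],"claw":1},{"xyz":[0.88,0.1,6.25],"delta_rot":[0,-0.2,0],"claw":1}]' 55
```

```text
time_s: 8.18
tcp_pos: [0.5582, 0.2786, 0.116]
eef_rot: [180.0, 34.5, -127.4]
contact_force: [-0.9, 0.3, 1.0]
gripper_width: 0.0259
gripper_force: 55.0
```

```bash
python3 -m crank '[{"xyz":[0,0,-0.6],"delta_rot":[0,0,0],"claw":1},{"xyz":[0,0,-1.4],"delta_rot":[0,0,0],"claw":1},{"xyz":[0,0,-2.4],"delta_rot":[0,0,0],"claw":1},{"xyz":[0,0,-3.4],"delta_rot":[0,0,0],"claw":1},{"xyz":[0,0,-4.4],"delta_rot":[0,0,0],"claw":1},{"xyz":[0,0,-5.4],"delta_rot":[0,0,0],"claw":1},{"xyz":[0,0,-6.2],"delta_rot":[0,0,0],"claw":1},{"xyz":[0,0,-6.2],"delta_rot":[0,0,0],"claw":1},{"xyz":[0,0,-6.2],"delta_rot":[0,0,0],"claw":1},{"xyz":[0,0,-6.2],"delta_rot":[0,0,0],"claw":1}]'
python3 look.py w4
python3 - <<'E'
from h import *
for x,z in((-.09,.295),(-.085,.195)): cmd(*binpose(.6,x,z))
p0,M0=binpose(.6,-.085,.195)
for th in np.r_[.6,np.linspace(.6,0,13)]:
    p,M=binpose(th,-.061,.195)
    print((M0.T@(p-p0)/.03).round(2),np.degrees(R.from_matrix(M0.T@M).as_rotvec()).round(1))
E
```

```text
time_s: 9.43
tcp_pos: [0.4936, 0.1948, 0.2675]
eef_rot: [179.9, 34.3, -127.5]
contact_force: [0.3, -0.5, -6.0]
gripper_width: 0.0261
gripper_force: 55.0
xyz [3.711, -0.13, 0.01] rot [0.07, -0.02, -0.02] t 9.475
xyz [3.543, -0.134, 3.343] rot [0.07, -0.02, -0.02] t 9.475
[-0.8 -0.  -0. ] [0. 0. 0.]
[-0.8 -0.  -0. ] [0. 0. 0.]
[-1.13  0.   -0.09] [-0.   2.9  0. ]
[-1.46  0.   -0.17] [0.  5.7 0. ]
[-1.79  0.   -0.23] [-0.   8.6  0. ]
[-2.13  0.   -0.27] [-0.  11.5  0. ]
[-2.47 -0.   -0.3 ] [-0.  14.3  0. ]
[-2.81  0.   -0.31] [ 0.  17.2  0. ]
[-3.15 -0.   -0.3 ] [-0.  20.1  0. ]
[-3.49  0.   -0.28] [-0.  22.9 -0. ]
[-3.83  0.   -0.24] [-0.  25.8 -0. ]
[-4.17  0.   -0.18] [ 0.  28.6  0. ]
[-4.5  0.  -0.1] [-0.  31.5 -0. ]
[-4.83  0.   -0.01] [-0.  34.4 -0. ]
```

View pics/w4.png

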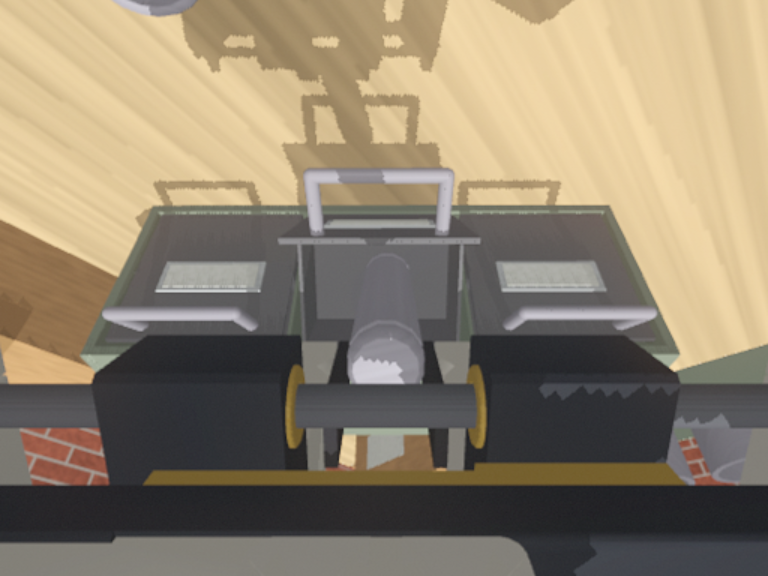

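The pin is held square between the fingers, with its top at (386,370) and its shaft running up to (388,258), and the bin stays open. Next I go round in front of the handle and push the bin shut.

```bash
python3 -m crank '[{"xyz":[1.2,-0.1,0],"delta_rot":[0,0,0],"claw":1},{"xyz":[2.5,-0.13,0],"delta_rot":[0,0,0],"claw":1},{"xyz":[3.7,-0.13,0],"delta_rot":[0,0,0],"claw":1},{"xyz":[3.7,-0.13,0.5],"delta_rot":[0,0,0],"claw":1},{"xyz":[3.6,-0.13,1.5],"delta_rot":[0,0,0],"claw":1},{"xyz":[3.55,-0.13,2.5],"delta_rot":[0,0,0],"claw":1},{"xyz":[3.54,-0.13,3.34],"delta_rot":[0,0,0],"claw":1},{"xyz":[3.54,-0.13,3.34],"delta_rot":[0,0,0],"claw":1},{"xyz":[3.54,-0.13,3.34],"delta_rot":[0,0,0],"claw":1}]' && python3 -m crank '[{"xyz":[-0.4,0,0],"delta_rot":[0,0,0],"claw":1},{"xyz":[-0.8,0,0],"delta_rot":[0,0,0],"claw":1},{"xyz":[-1.13,0,-0.09],"delta_rot":[0,2.9,0],"claw":1},{"xyz":[-1.46,0,-0.17],"delta_rot":[0,5.7,0],"claw":1},{"xyz":[-1.79,0,-0.23],"delta_rot":[0,8.6,0],"claw":1},{"xyz":[-2.13,0,-0.27],"delta_rot":[0,11.5,0],"claw":1},{"xyz":[-2.47,0,-0.3],"delta_rot":[0,14.3,0],"claw":1},{"xyz":[-2.81,0,-0.31],"delta_rot":[0,17.2,0],"claw":1},{"xyz":[-3.15,0,-0.3],"delta_rot":[0,20.1,0],"claw":1},{"xyz":[-3.49,0,-0.28],"delta_rot":[0,22.9,0],"claw":1},{"xyz":[-3.83,0,-0.24],"delta_rot":[0,25.8,0],"claw":1},{"xyz":[-4.17,0,-0.18],"delta_rot":[0,28.6,0],"claw":1},{"xyz":[-4.5,0,-0.1],"delta_rot":[0,31.5,0],"claw":1},{"xyz":[-4.83,0,-0.01],"delta_rot":[0,34.4,0],"claw":1},{"xyz":[-4.83,0,-0.01],"delta_rot":[0,34.4,0],"claw":1},{"xyz":[-4.83,0,-0.01],"delta_rot":[0,34.4,0],"claw":1},{"xyz":[-4.83,0,-0.01],"delta_rot":[0,34.4,0],"claw":1}]'
python3 look.py w5
python3 - <<'E'
from h import *
s,c=pickle.load(open('w5.pkl','rb'))
q=[binpose(0,-.042,.158,y)[0] for y in(-.05,.05)]; print(proj(c,q,s)*1.5)
cmd(*binpose(0,-.11,.30))
E
```

```text
time_s: 10.6
tcp_pos: [0.4788, 0.1682, 0.1266]
eef_rot: [-180.0, 34.5, -127.4]
contact_force: [0.9, 0.6, -5.4]
gripper_width: 0.0262
gripper_force: 55.0
time_s: 12.72
tcp_pos: [0.5508, 0.2624, 0.2095]
eef_rot: [-180.0, 0.2, -127.5]
contact_force: [0.4, -1.4, -6.0]
gripper_width: 0.0265
gripper_force: 55.0
[[289.27185475 344.75611474]
 [486.00936717 344.53233992]]
xyz [1.629, 0.013, -3.423] rot [-0.01, 0.17, -0.01] t 12.775
```

View pics/w5.png

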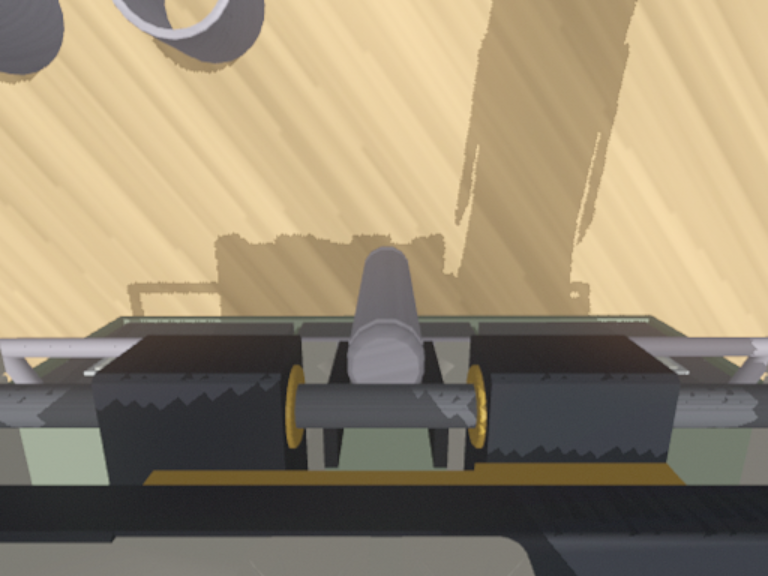

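The view shows the pin upright against the middle bar, its top at (386,355) and foot at (386,255). The outer bars are at row 348 and the middle bar is hidden, so I'll rise and compare all three.

```bash
python3 -m crank '[{"xyz":[0.3,0,-0.3],"delta_rot":[0,0,0],"claw":1},{"xyz":[0.5,0,-1.8],"delta_rot":[0,0,0],"claw":1},{"xyz":[0.4,0,-3.4],"delta_rot":[0,0,0],"claw":1},{"xyz":[-0.8,0,-3.8],"delta_rot":[0,0,0],"claw":1},{"xyz":[-1.7,0,-3.8],"delta_rot":[0,0,0],"claw":1},{"xyz":[-1.7,0,-3.8],"delta_rot":[0,0,0],"claw":1},{"xyz":[-1.7,0,-3.8],"delta_rot":[0,0,0],"claw":1}]'
python3 look.py w6
python3 - <<'E'
from h import *
s,c=pickle.load(open('w6.pkl','rb'))
for y0 in(-.15,0,.15):
    print([ (proj(c,[binpose(t,-.042,.158,y0+y)[0] for y in(-.05,.05)],s)*1.5).round(0).tolist() for t in (0,.05)])
E
```

```text
time_s: 13.65
tcp_pos: [0.5814, 0.3024, 0.3232]
eef_rot: [180.0, 0.1, -127.4]
contact_force: [0.6, 0.6, -4.9]
gripper_width: 0.0265
gripper_force: 55.0
[[[106.0, 219.0], [246.0, 219.0]], [[106.0, 207.0], [246.0, 207.0]]]
[[[316.0, 219.0], [457.0, 219.0]], [[316.0, 207.0], [457.0, 207.0]]]
[[[527.0, 219.0], [667.0, 219.0]], [[527.0, 207.0], [667.0, 207.0]]]
```

View pics/w6.png

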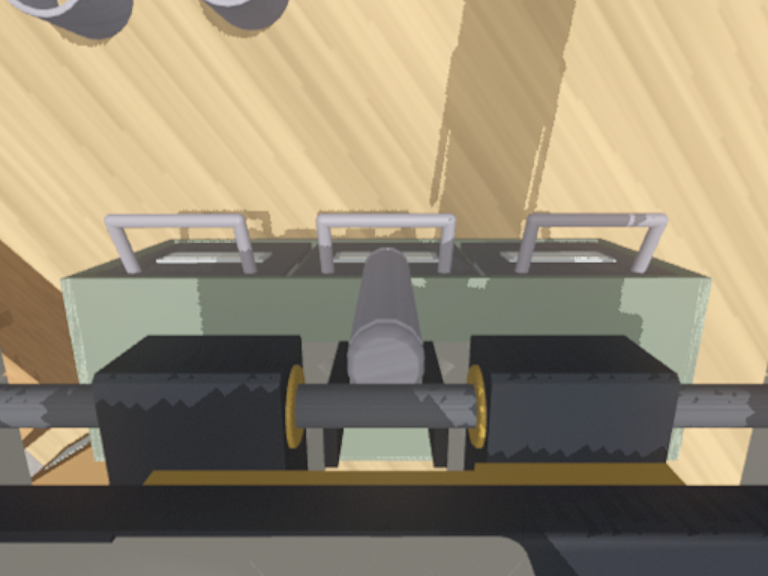

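All three bars sit at row 219, matching tilt 0, so the middle bin is shut and the pin is held straight. Next I compute the housing position and the carry.

Run:
```python
from h import *
from plant import r
s,c=pickle.load(open('w6.pkl','rb')); d=pickle.load(open("c0.pkl","rb"))
for n,roi in(("top",(268,210,303,240)),("scene",(208,190,240,222))):
    im=d[n]["img"]; x0,y0,x1,y1=roi; hsv=cv2.cvtColor(im,40)[y0:y1,x0:x1]
    m=cv2.inRange(hsv,(0,0,90),(180,90,255)); k=max(cv2.findContours(m,0,2)[0],key=cv2.contourArea)
    ce,rad=cv2.minEnclosingCircle(k); ce=np.array(ce)+[x0,y0]; print(n,ce,rad,onz(d[n],[ce],.105)[0].round(4))
print(r.get_state()["joints"].round(1))
n=np.array([np.cos(PH),np.sin(PH),0]); M=binpose(0,0,0)[1]
b=np.array([.51,-.145,.325]); cmd(b+.075*n,M)
# pin foot outline prediction: lowest visible edge (tool +x side) and sides
A=R.from_euler("xyz",s["eef_rot"],degrees=True).as_matrix()
print(proj(c,[s["tcp_pos"]+A@v for v in([0,0,.103],[.014,0,.103],[0,.014,.103],[0,-.014,.103],[0,0,-.037])],s)*1.5)
```

```text
top [284.83636284 224.10909081] 11.465564727783203 [ 0.5087 -0.1405  0.105 ]
scene [221.125 204.   ] 10.320740699768066 [ 0.5097 -0.1416  0.105 ]
[ 44.5  15.9   9.7  -0.  -83.6 -81.9]
xyz [10.788, -7.175, -0.071] rot [-0.01, 0.1, 0.01] t 13.7
[[386.39202163 278.8849419 ]
 [386.39779505 256.95376966]
 [408.6948333  278.86738562]
 [364.08619516 278.90250056]
 [388.04441703 377.75202462]]
```

```bash
python3 -m crank '[{"xyz":[1,-0.7,-0.1],"delta_rot":[0,0,0],"claw":1},{"xyz":[2.4,-1.6,-0.1],"delta_rot":[0,0,0],"claw":1},{"xyz":[3.8,-2.5,-0.1],"delta_rot":[0,0,0],"claw":1},{"xyz":[5.2,-3.5,-0.1],"delta_rot":[0,0,0],"claw":1},{"xyz":[6.6,-4.4,-0.1],"delta_rot":[0,0,0],"claw":1},{"xyz":[8,-5.3,-0.1],"delta_rot":[0,0,0],"claw":1},{"xyz":[9.2,-6.2,-0.1],"delta_rot":[0,0,0],"claw":1},{"xyz":[10.2,-6.8,-0.1],"delta_rot":[0,0,0],"claw":1},{"xyz":[10.7,-7.2,-0.1],"delta_rot":[0,0,0],"claw":1},{"xyz":[10.7,-7.2,-0.1],"delta_rot":[0,0,0],"claw":1},{"xyz":[10.7,-7.2,-0.1],"delta_rot":[0,0,0],"claw":1},{"xyz":[10.7,-7.2,-0.1],"delta_rot":[0,0,0],"claw":1}]'
python3 look.py w7
python3 - <<'E'
from h import *
from plant import r,optics
s,c=pickle.load(open('w7.pkl','rb'))
A=R.from_euler("xyz",s["eef_rot"],degrees=True).as_matrix()
sc=optics.capture("scene"); pickle.dump(sc,open("s7.pkl","wb"))
P=[s["tcp_pos"]+A@v for v in([0,0,.103],[0,0,0])]; q=proj(sc,P); print("scene foot/tcp",q)
print("wrist",proj(c,P,s)*1.5, proj(c,[[.509,-.141,.105]],s)*1.5)
x,y=q.mean(0).astype(int); x0,y0=x-50,y-50
print(x0,y0); crop=cv2.resize(sc["img"][y0:y0+100,x0:x0+100],(500,500),interpolation=2)
cv2.imwrite("pics/both7.png",np.hstack([cv2.resize(c["img"][60:285,144:369],(0,0),fx=1.333*500/300,fy=1.333*500/300)[:500,:500] if 0 else cv2.resize(c["img"][40:290,180:330],(300,500)),crop]))
E
```

```text
time_s: 15.2
tcp_pos: [0.5584, -0.0822, 0.3254]
eef_rot: [180.0, 0.1, -127.4]
contact_force: [-0.5, 0.6, -5.2]
gripper_width: 0.0262
gripper_force: 55.0
scene foot/tcp [[245.45573025 181.63330294]
 [244.30055533 160.39362727]]
wrist [[386.39282766 278.88536203]
 [387.38805243 338.41171813]] [[390.18241796 153.77591148]]
194 121
```

View pics/both7.png

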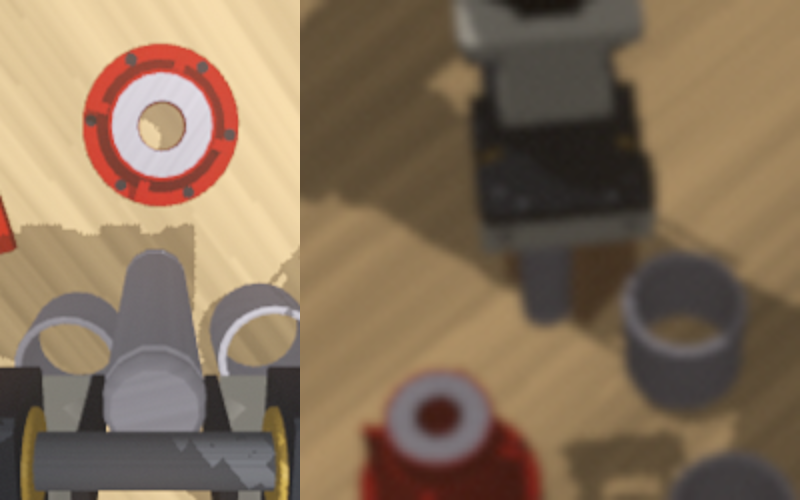

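The collar centre is at crop (162,125), which matches the 3D estimate within 1 mm. The pin's foot edge is at crop (155,250), and its apparent widths suggest it sits about 12 mm lower and 4 mm forward in the fingers. I'll measure both numerically.

```bash
cat > pin.py <<'E'
import sys
from h import *
from scipy.optimize import least_squares
s,c=pickle.load(open(sys.argv[1]+'.pkl','rb'))
A=R.from_euler("xyz",s["eef_rot"],degrees=True).as_matrix()
# observed (crop pixels -> image): foot front edge row, foot width, top face centre row, top width
g=cv2.cvtColor(c["img"],cv2.COLOR_BGR2GRAY).astype(float)
col=g[150:180,254:261].mean(1); fr=150+np.argmax(np.abs(np.diff(col)))+.5
w=[]
for row in (182,190,200,210):
    sat=cv2.cvtColor(c["img"],40)[row,:,1].astype(float); xs=np.where((sat[225:290]<60))[0]
    w.append((row,225+xs.min(),225+xs.max()))
print("foot edge",fr,w)
def P(u,v): return proj(c,[s["tcp_pos"]+A@np.array(v)],s)[0]
def res(u):
    dx,d,t=u; f=lambda x,z:P(u,[dx+t*(.103-z)*-1*0+ (dx*0)+x+ t*(z-.103),0,z+d])
    wid=lambda y,z:P(u,[dx+t*(z-.103),y,z+d])[0]
    return [f(.014,.103)[1]-fr, (f(-.014,-.037)[1]+f(.014,-.037)[1])/2-TOPROW, (wid(.014,-.037)-wid(-.014,-.037)-TOPW)/2]
TOPROW,TOPW=237.5,50.5
print(least_squares(res,[.004,.01,0],x_scale=[.001,.001,.01]).x, "dx_foot,drop,lean")
E
python3 pin.py w7
python3 - <<'E'
from h import *
s,c=pickle.load(open('w7.pkl','rb'))
hsv=cv2.cvtColor(c["img"],40); m=cv2.inRange(hsv,(0,0,130),(180,60,255)); m[:65]=0;m[140:]=0;m[:,:225]=0;m[:,300:]=0
k=max(cv2.findContours(m,0,2)[0],key=cv2.contourArea); e=cv2.fitEllipse(k); print(e); b=onz(c,[e[0]],.105,s)[0]; print(b)
M=binpose(0,0,0)[1]; cmd(b+[0,0,.146]-M[:,0]*.004,M)
E
```

```text
foot edge 156.5 [(182, np.int64(242), np.int64(272)), (190, np.int64(225), np.int64(274)), (200, np.int64(225), np.int64(289)), (210, np.int64(232), np.int64(289))]
[0.01165506 0.01431321 0.07289728] dx_foot,drop,lean
((260.4098205566406, 102.00253295898438), (49.14253616333008, 51.45821762084961), 1.5576194524765015)
[ 0.50834747 -0.14126996  0.105     ]
xyz [2.445, 0.134, 2.475] rot [0.01, 0.1, 0.08] t 15.3
```

The detector caught the shadow edge at row 156.5. The true edge is row 165, which gives a forward offset of about 4 mm, a drop of about 13 mm and little lean. I'll move above the bore with clearance and check there.

```bash
python3 -m crank '[{"xyz":[0.8,0.1,0],"delta_rot":[0,0,0],"claw":1},{"xyz":[1.7,0.13,0],"delta_rot":[0,0,0],"claw":1},{"xyz":[2.45,0.13,0.3],"delta_rot":[0,0,0],"claw":1},{"xyz":[2.45,0.13,1],"delta_rot":[0,0,0],"claw":1},{"xyz":[2.45,0.13,1.8],"delta_rot":[0,0,0],"claw":1},{"xyz":[2.45,0.13,2.4],"delta_rot":[0,0,0],"claw":1},{"xyz":[2.45,0.13,2.4],"delta_rot":[0,0,0],"claw":1},{"xyz":[2.45,0.13,2.4],"delta_rot":[0,0,0],"claw":1},{"xyz":[2.45,0.13,2.4],"delta_rot":[0,0,0],"claw":1}]'
python3 look.py w8
python3 - <<'E'
from h import *
from plant import optics
s,c=pickle.load(open('w8.pkl','rb')); b=np.array([.5083,-.1413,.105])
sc=optics.capture("scene"); pickle.dump(sc,open("s8.pkl","wb"))
A=R.from_euler("xyz",s["eef_rot"],degrees=True).as_matrix()
f=s["tcp_pos"]+A@[.004,0,.116]; print("foot est rel bore",f-b)
print("wrist crop2: foot ctr/front edge/bore",((proj(c,[f,f+A[:,0]*.014,b,b+A[:,0]*.034],s)-[180,40])*2).round(1).tolist())
q=proj(sc,[f,b,s["tcp_pos"]]); x0,y0=(q[1]-[50,60]).astype(int); print("scene crop",((q-[x0,y0])*5+[300,0]).round(1).tolist(),x0,y0)
cv2.imwrite("pics/both8.png",np.hstack([cv2.resize(c["img"][40:290,180:330],(300,500)),cv2.resize(sc["img"][y0:y0+100,x0:x0+100],(500,500),interpolation=2)]))
E
```

```text
time_s: 16.42
tcp_pos: [0.511, -0.1392, 0.2543]
eef_rot: [-179.9, 0.2, -127.4]
contact_force: [-0.8, 0.3, -5.4]
gripper_width: 0.0262
gripper_force: 55.0
foot est rel bore [ 0.00063368 -0.00095399  0.03327711]
wrist crop2: foot ctr/front edge/bore [[155.1, 277.5], [155.1, 249.2], [156.9, 264.5], [157.0, 201.0]]
scene crop [[549.5, 277.8], [554.5, 303.2], [538.7, 171.5]] 170 143
```

View pics/both8.png

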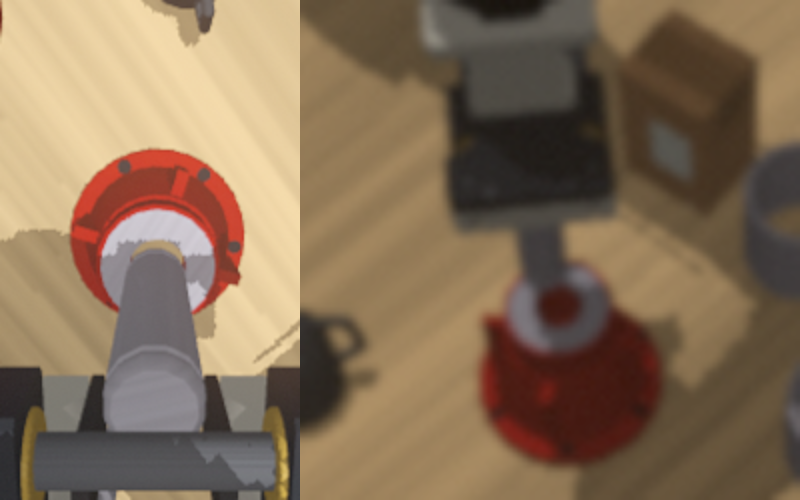

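In the wrist view the foot edge is at crop (157,251) and the bore's far edge at (157,240), so the foot is about 2 mm too far along tool +x. The scene view puts the shaft at column 543 and the bore at (560,307), hinting at a bit more, so I'll check that numerically.

Run:
```python
from h import *
sc=pickle.load(open("s8.pkl","rb")); s,c=pickle.load(open("w8.pkl","rb")); im=sc["img"]
g=cv2.GaussianBlur(cv2.cvtColor(im,6),(0,0),.7).astype(float)
for row in (191,193,195):
    p=g[row,205:236]; d=np.diff(p); i,j=np.argmin(d[:12]),12+np.argmax(d[12:]); 
    sub=lambda k:(lambda a,b,e:k+.5*(a-e)/(a-2*b+e))(*np.abs(d[k-1:k+2]))
    print(row,205.5+sub(i),205.5+sub(j),"mid",205.5+(sub(i)+sub(j))/2)
hsv=cv2.cvtColor(im,40); m=cv2.inRange(hsv,(0,150,30),(8,255,255))|cv2.inRange(hsv,(170,150,30),(180,255,255))
m[:200]=0;m[209:]=0;m[:,214:]*=1; hole=m.copy(); hole[:,:214]=0; hole[:,230:]=0
M=cv2.moments(hole,True); print("hole",M["m10"]/M["m00"],M["m01"]/M["m00"],M["m00"])
b=np.array([.5083,-.1413,.105]); A=R.from_euler("xyz",s["eef_rot"],degrees=True).as_matrix()
f=s["tcp_pos"]+A@[.0035,0,.116]
print("pred bore",proj(sc,[b])," axis cols at z",[(proj(sc,[f+[0,0,z]])[0]).round(1).tolist() for z in(0,.02,.04)],"px per mm tool x",(proj(sc,[f+A[:,0]*.01])-proj(sc,[f]))/10)
print(g[188:204,219].round(0))
```

```text
191 213.0 222.41666666666666 mid 217.70833333333334
193 213.1818181818182 222.6 mid 217.89090909090908
195 213.53846153846155 222.85714285714286 mid 218.1978021978022
hole 221.42857142857142 203.82142857142858 28.0
pred bore [[220.89611007 203.63478847]]  axis cols at z [[220.1, 198.5], [219.5, 195.2], [218.9, 191.7]] px per mm tool x [[-0.33785417  0.03571015]]
[67. 63. 60. 60. 60. 61. 61. 61. 61. 61. 61. 61. 56. 49. 42. 38.]
```

Scene gives about +5 mm and the wrist about +2 mm along tool x, so I shift back 3.5 mm. The foot is about 33 mm above the rim, so I lower 16 mm.

```bash
python3 -m crank '[{"xyz":[-0.12,0,0],"delta_rot":[0,0,0],"claw":1},{"xyz":[-0.12,0,0.2],"delta_rot":[0,0,0],"claw":1},{"xyz":[-0.12,0,0.4],"delta_rot":[0,0,0],"claw":1},{"xyz":[-0.12,0,0.53],"delta_rot":[0,0,0],"claw":1},{"xyz":[-0.12,0,0.53],"delta_rot":[0,0,0],"claw":1},{"xyz":[-0.12,0,0.53],"delta_rot":[0,0,0],"claw":1},{"xyz":[-0.12,0,0.53],"delta_rot":[0,0,0],"claw":1},{"xyz":[-0.12,0,0.53],"delta_rot":[0,0,0],"claw":1}]'
python3 look.py w9
python3 - <<'E'
from h import *
from plant import optics
s,c=pickle.load(open('w9.pkl','rb')); b=np.array([.5083,-.1413,.105])
sc=optics.capture("scene"); A=R.from_euler("xyz",s["eef_rot"],degrees=True).as_matrix()
f=s["tcp_pos"]+A@[.0035,0,.116]; print("rel bore tool axes",A.T@(f-b))
print("crop x3: foot ctr/front edge/bore/bore far/collar far",((proj(c,[f,f+A[:,0]*.014,b,b+A[:,0]*.015,b+A[:,0]*.034],s)-[200,100])*3).round(1).tolist())
x0,y0=170,150
cv2.imwrite("pics/both9.png",np.hstack([cv2.resize(c["img"][100:250,200:315],(345,450)),cv2.resize(sc["img"][y0+10:y0+85,x0+10:x0+85],(450,450),interpolation=2)]))
E
```

```text
time_s: 17.52
tcp_pos: [0.5129, -0.1361, 0.2376]
eef_rot: [-180.0, 0.1, -127.4]
contact_force: [-0.1, -0.2, -6.6]
gripper_width: 0.0265
gripper_force: 55.0
rel bore tool axes [-0.00364341 -0.00052876 -0.01655283]
crop x3: foot ctr/front edge/bore/bore far/collar far [[172.6, 237.7], [172.6, 195.3], [174.0, 216.7], [174.0, 173.1], [174.0, 116.2]]
```

View pics/both9.png

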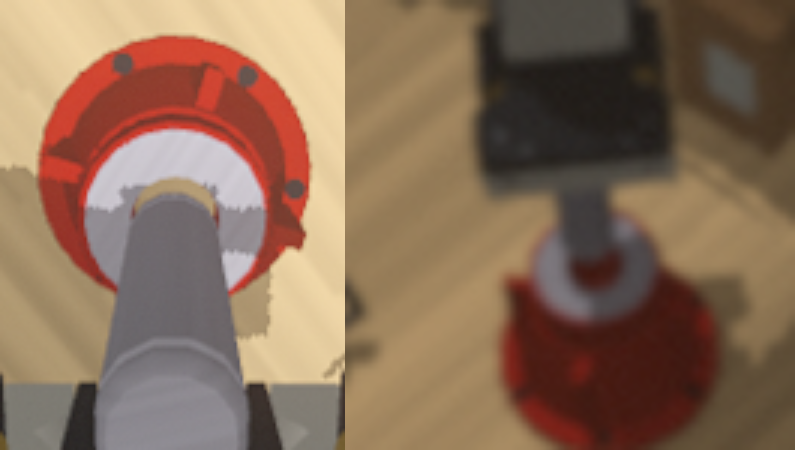

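The foot edge is at crop (175,195) inside the bore's far edge at (175,178), and the scene view puts the pin axis on the bore centre at (595,268). It is centred within about 2 mm, roughly 16 mm above the rim, and not touching, so I hand in.

```bash
python3 -c "
from plant import r,job
print(r.get_state()['qd'].round(2)); print(job.close_job())"
```

```text
[-0.03 -0.04  0.08 -0.05  0.06 -0.  ]
the job is handed in; nothing more can be done
None
```

The job is handed in: the middle bin looked fully shut on camera, and the pin is gripped upright over the open bore, measured within about 2 mm of centre and about 16 mm above the rim; the hand-in returned no verdict.

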